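Sweep the ribbon spools into the counter pen

ROBOT

A 6-joint arm with a two-finger parallel gripper is mounted at the origin on a cart in front of the work surface, level with it; the furniture and walls round the work are solid. World frame = base frame: x ahead of the robot, y to its left, z up, the work surface at z = 0. Lengths are in m, angles in rad, forces in N, time in s.
With the tool pointing down it reaches from about 0.375 to 0.975 m from the base axis. Payload 3.8 kg.
Tool frame: the origin (TCP) lies at the very end of the fingers, on their centre line; the grasp point (between the pads) lies 19 mm behind it; z points along the fingers, y is the line along which they close (so a half turn about z gives the same grasp; the last joint's range is limited). The gripper opens to 85 mm and grips with 20 to 120 N. Pads are 22 mm wide; open, the fingers measure 114 mm over their backs; the gripper's body (76 mm by 85 mm) begins 54 mm behind the grasp point. The pads swing forward as they close: fully open they stand 13 mm farther back than shut.
Start: joints at [1.072, 0.264, 1.604, -0, 1.274, -0.037], TCP at [0.301, 0.604, 0.199] pointing down, gripper open.
Joint ranges: [-2.63, 2.63], [-0.94, 2.18], [0.31, 2.57], [-1.31, 4.45], [0, 2.66], [-2.55, 2.55]. Speed limits (rad/s): [2.57, 2.57, 3.14, 3.14, 3.14, 3.14].

INTERFACE

Orientations are given as a rotation vector (axis times angle).
In Python, from workcell import read_state, read_camera, calibration, finish_job gives the robot as it stands.
- The arm moves only by the tool step_arm, never from a script. Its argument "commands" is a list of rows, each an object of numbers: "fingers": the gripper's target within -1 to 1 (shut at 1, half-way at 0, fully open at -1); "dx", "dy", "dz": the shift along the tool's x, y, z in m; "roll": the turn about the tool's z in degrees. In form: [{"fingers": .., "dx": .., "dy": .., "dz": .., "roll": ..}, ...]. A call has 1 to 8 rows; each row is the pose to reach, as a shift and turn from the pose commanded when the call began, along the tool's axes at that moment; what a row does not reach only later rows make up. A row lasts 1/8 s, in which the tool goes at most 62.5 mm and 10.7 degrees, less where a joint would pass 70% of its speed; a pose out of reach is approached as far as the arm can. A call with a gripper value outside its range is refused whole. The fingers move at their own pace and stop on an object; "squeeze" is the grip in N (left out, the last holds). Time passes only in rows, so rows that repeat a pose let the fingers close. It gives the time, the measured TCP pose, the force, the opening and the grip force at its end, in the units of the state.
- read_state(): the state, without advancing time (a new reading comes with each control period).
- read_camera(name): name is "scene" or "top" or "wrist"; returns (picture, depth): 480x640x3 uint8, blue, green, red; 480x640 float32, m along the optical axis (not along the pixel's ray), 0 where there is no reading.
- calibration(name): a dict with "intrinsics" (3x3 intrinsics, pixels), "world_to_cam" (4x4, takes a point from world to camera coordinates). Camera axes: x right, y up, looking along -z (the intrinsics and any distortion apply to the point x, -y, -z); pixel columns grow to the right and rows downward; lengths in m; the calibration is good to about 2 mm. The wrist camera is an equidistant fisheye: a pixel r from the principal point sees the ray r / f radians off the axis. A picture is of the moment at which its call begins: read the wrist's pose just before it. calibration takes no time and is no camera call; for the wrist camera it gives the pose at the moment of the call.
- finish_job(): hands the job in; it is judged then, once.
The state is a dict: "time": time; "q": joint angles; "joint_vel": joint speeds; "joint_torque": joint torques, N m; "tool_pos": TCP position; "tcp_rot": TCP orientation; "wrist_force": force on the tool from outside, world axes, zero at the start; "torque": the same for the moment, N m; "width": opening from 0.0 (shut) to 1.0 (fully open); "grip_force": force on a finger pad.
Only numpy, scipy, OpenCV 4.12 (cv2) and the standard library are available. Lean on these libraries where they do the work, as an engineer would, in place of code of your own. Each camera call takes 0.05 s, during which the arm holds its last target. There are 200 camera calls.

TASK

Tidy the counter: gently sweep all three ribbon spools along the counter with the fingers, through the open side of the low three-sided wooden pen until each stands wholly inside it. Only push them: do not pick up, knock or topple any spool, and leave the rubber stamp and the two round pots where they are.

Things in the scene. Friction and masses are not known exactly. Their poses are not given: they have to be found in the camera images.
- pen: low three-sided wooden pen (no floor, no top) fixed to the counter; origin on the counter surface at the centre of the enclosed area. Its inside is 160 mm deep along its x (from the open side at x = -80 mm to the back wall's inner face at x = +80 mm) and 150 mm wide along its y (inner faces at y = -75 and +75 mm). The walls are 10 mm thick and 40 mm high. The whole of the side at x = -80 mm is open; the spools enter by moving along its +x
- spool_tall: tall wooden spool of ribbon or twine standing upright on its flat end, loose, 35 to 85 g; origin at the centre of its underside, z up; yaw means nothing; 56 mm diameter, 52 mm high
- spool_flat: flat, wide wooden spool of ribbon or twine standing upright on its flat end, loose, 35 to 85 g; origin at the centre of its underside, z up; yaw means nothing; 64 mm diameter, 22 mm high
- spool_small: small wooden spool of ribbon or twine standing upright on its flat end, loose, 35 to 85 g; origin at the centre of its underside, z up; yaw means nothing; 46 mm diameter, 30 mm high
- stamp: wooden rubber stamp with a turned handle, foot 26 x 54 mm, 69 mm high, standing loose beside the pen; origin at the centre of its underside. To be left alone
- pot_a: round lidded pot, 63 mm diameter, 34 mm high, loose; origin at the centre of its underside. To be left alone
- pot_b: round lidded pot, 65 mm diameter, 29 mm high, loose; origin at the centre of its underside. To be left alone
Mind the look-alikes: they are no part of the job. What is shaped like the spool_small but purple or turquoise is not meant.

How it is judged:
By the outcome, as a careful person would: the job done as asked, in the order asked, and still so for the second after the job is handed in, with the robot touching nothing.
It also fails if it takes over 54 s, if anything falls off the work surface, if the arm or the gripper's body presses on something with over 40 N, if the wrist force passes 120 N, or if a joint passes its speed limit or range.

## Working session

There is one attempt and no reset: what is moved stays moved. The work goes in short steps, Python scripts to look and compute and a tool call to move; the robot and the scene stay as the last step left them, time stands still between calls to the robot, and variables do not carry over. Pictures are saved under pics/ and viewed, at most 13 in all, crops included, and the job is handed in when it is done.

Besides the shell and the picture viewer there is one more tool, called after "Call:" in YAML: its name, and indented under it one key for each argument. step_arm: Moves the arm, as the interface text tells. Its arguments: {"type":"object","properties":{"commands":{"type":"array","items":{"type":"object","properties":{"fingers":{"type":"number"},"dx":{"type":"number"},"dy":{"type":"number"},"dz":{"type":"number"},"roll":{"type":"number"}}}},"squeeze":{"type":"number"}},"required":["commands"]}

```bash
mkdir -p pics; python3 - <<'E'
from workcell import *
import cv2,numpy as np
s=read_state();print(s['time'],s['tool_pos'],s['tcp_rot'],s['width'])
for n in("top","scene"):
    p,d=read_camera(n);cv2.imwrite(f"pics/{n}0.png",p);np.save(f"{n}0.npy",d)
    c=calibration(n);print(c)
E
```

```text
0.0 [0.30036777 0.60358981 0.19813752] [-0.7188822  -3.05760777  0.0034377 ] 1.0032928193249668
{'intrinsics': array([[605.05438919,   0.        , 311.12701569],
       [  0.        , 605.05438919, 241.10185894],
       [  0.        ,   0.        ,   1.        ]]), 'world_to_cam': array([[ 0.02851973, -0.99955212, -0.00906559, -0.08872746],
       [ 0.9905435 ,  0.02704276,  0.13450746, -0.58250734],
       [-0.13420206, -0.01281598,  0.99087111, -1.23342838],
       [ 0.        ,  0.        ,  0.        ,  1.        ]])}
{'intrinsics': array([[492.93583457,   0.        , 327.60956695],
       [  0.        , 492.93583457, 233.6633264 ],
       [  0.        ,   0.        ,   1.        ]]), 'world_to_cam': array([[ 0.72275506, -0.69086566, -0.01815958, -0.46170965],
       [ 0.42594058,  0.42460134,  0.79892949, -0.25881627],
       [-0.54424236, -0.58516523,  0.60115048, -0.92104134],
       [ 0.        ,  0.        ,  0.        ,  1.        ]])}
```

View pics/top0.png

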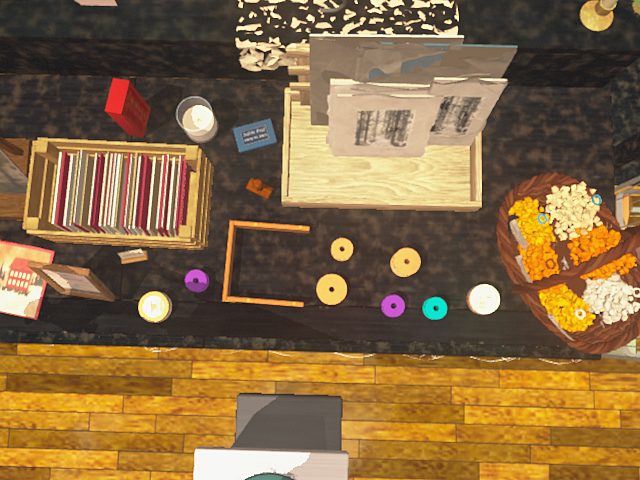

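View pics/scene0.png

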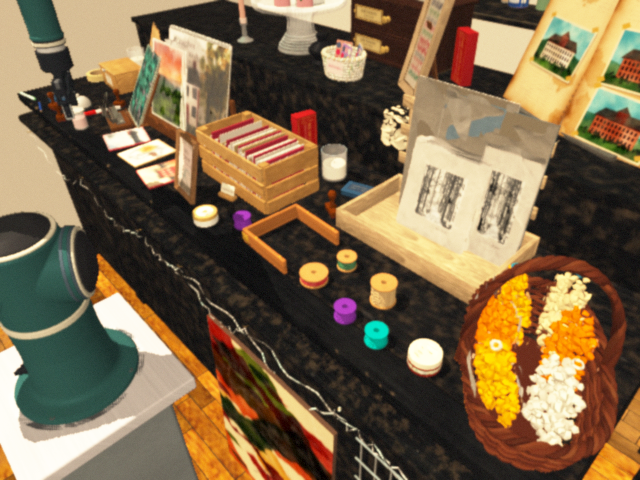

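The top view shows the pen opening to the right (world -y), with outer corners at (228,222), (309,228), (224,300) and (303,305). The spools are small (342,249), flat (331,290) and tall (405,262). The decoys are purple (393,306) and (196,281) and turquoise (434,308). The pots are at (155,306) and (484,298), and the stamp is at (259,187).

```bash
cat >h.py <<'E'
import numpy as np,cv2
from workcell import *
def ray(n,u,v,z,c=None):
    c=c or calibration(n);K=c['intrinsics'];T=c['world_to_cam'];R=T[:3,:3]
    o=-R.T@T[:3,3];p=np.linalg.inv(K)@[u,v,1];d=R.T@[p[0],-p[1],-p[2]]
    return (o+d*(z-o[2])/d[2]).round(4)
def blobs(p,n="top"):
    # light-wood spool tops: hue mask, enclosing ellipse
    h=cv2.cvtColor(p,cv2.COLOR_BGR2HSV)
    m=((h[...,0]<30)&(h[...,1]>60)&(h[...,2]>150)).astype('uint8')
    m[:210]=0;m[335:]=0;m[:,:215]=0;m[:,500:]=0
    cs,_=cv2.findContours(m,cv2.RETR_EXTERNAL,cv2.CHAIN_APPROX_NONE)
    return [(cv2.minEnclosingCircle(c),cv2.contourArea(c),cv2.minAreaRect(c)) for c in cs if cv2.contourArea(c)>100]
E
python3 - <<'E'
from h import *
p=cv2.imread("pics/top0.png");d=np.load("top0.npy")
for (c,r),a,rect in blobs(p):
    print(np.round(c,1),round(r,1),a,np.round(rect[1],1),"z22",ray("top",*c,.022),"z30",ray("top",*c,.03),"z52",ray("top",*c,.052))
print("pen top corners z40")
for u,v in [(228,222),(309,228),(309,232),(224,300),(303,305),(303,302),(234,227),(230,297)]:print(u,v,ray("top",u,v,.04))
for k,u,v,z in [("purp",393,306,.03),("turq",434,308,.03),("potR",484,298,.03),("potL",155,306,.03),("stamp",259,187,.03),("tray",282,207,.03),("trayR",482,210,.03)]:print(k,ray("top",u,v,z))
cr=cv2.resize(p[210:330,200:440],None,fx=3.3,fy=3.3,interpolation=cv2.INTER_CUBIC);cv2.imwrite("pics/crop.png",cr)
E
```

```text
[331.1 288.9] 15.8 732.0 [30. 30.] z22 [ 0.4865 -0.1172  0.022 ] z30 [ 0.4861 -0.117   0.03  ] z52 [ 0.4848 -0.1165  0.052 ]
[404.8 262. ] 15.7 662.5 [27.7 30.9] z22 [ 0.5478 -0.2719  0.022 ] z30 [ 0.5469 -0.2708  0.03  ] z52 [ 0.5446 -0.2676  0.052 ]
[341.5 249.1] 11.8 391.5 [22. 22.] z22 [ 0.5717 -0.1373  0.022 ] z30 [ 0.5707 -0.137   0.03  ] z52 [ 0.568  -0.1361  0.052 ]
[265.5 264. ] 57.1 1017.5 [81.8 81.8] z22 [0.5354 0.0232 0.022 ] z30 [0.5346 0.0225 0.03  ] z52 [0.5326 0.0205 0.052 ]
pen top corners z40
228 222 [0.6205 0.1043 0.04  ]
309 228 [ 0.6123 -0.0672  0.04  ]
309 232 [ 0.6038 -0.0674  0.04  ]
224 300 [0.4563 0.1049 0.04  ]
303 305 [ 0.4506 -0.0594  0.04  ]
303 302 [ 0.4568 -0.0592  0.04  ]
234 227 [0.6102 0.0911 0.04  ]
230 297 [0.4629 0.0927 0.04  ]
purp [ 0.4541 -0.2469  0.03  ]
turq [ 0.4524 -0.3322  0.03  ]
potR [ 0.4761 -0.4362  0.03  ]
potL [0.4401 0.2503 0.03  ]
stamp [0.7    0.0428 0.03  ]
tray [ 0.6577 -0.0081  0.03  ]
trayR [ 0.6626 -0.4338  0.03  ]
```

View pics/crop.png

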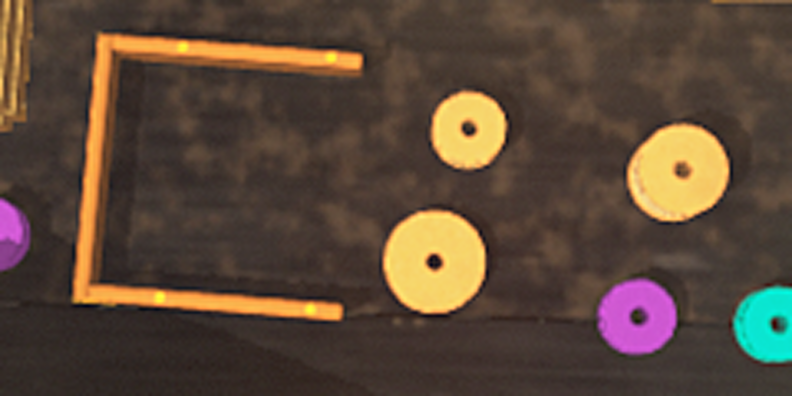

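Pen pose: centre about (0.534, 0.013), inward axis about (0.04, 1.0). The measured inside, 147-150 by 155-158 mm, agrees with the stated size. I'll push each spool in a two-finger cradle, in this order: small, flat, tall.

Call:
step_arm:
  commands:
    - {"fingers": -1, "dz": -0.06}
    - {"fingers": 0.6, "dz": -0.1}
    - {"fingers": 0.6, "dx": -0.04, "dy": -0.04, "dz": -0.1, "roll": 10}
    - {"fingers": 0.6, "dx": -0.08, "dy": -0.08, "dz": -0.1, "roll": 20}
    - {"fingers": 0.6, "dx": -0.12, "dy": -0.12, "dz": -0.1, "roll": 30}
    - {"fingers": 0.6, "dx": -0.16, "dy": -0.16, "dz": -0.1, "roll": 40}
    - {"fingers": 0.6, "dx": -0.2, "dy": -0.2, "dz": -0.1, "roll": 50}
    - {"fingers": 0.6, "dx": -0.24, "dy": -0.24, "dz": -0.1, "roll": 60}

```text
invalid input
```

Call:
step_arm:
  commands:
    - {"fingers": -1, "dx": 0, "dy": 0, "dz": -0.06, "roll": 0}
    - {"fingers": 0.6, "dx": 0, "dy": 0, "dz": -0.1, "roll": 0}
    - {"fingers": 0.6, "dx": -0.04, "dy": -0.04, "dz": -0.1, "roll": 10}
    - {"fingers": 0.6, "dx": -0.08, "dy": -0.08, "dz": -0.1, "roll": 20}
    - {"fingers": 0.6, "dx": -0.12, "dy": -0.12, "dz": -0.1, "roll": 30}
    - {"fingers": 0.6, "dx": -0.16, "dy": -0.16, "dz": -0.1, "roll": 40}
    - {"fingers": 0.6, "dx": -0.2, "dy": -0.2, "dz": -0.1, "roll": 50}
    - {"fingers": 0.6, "dx": -0.24, "dy": -0.24, "dz": -0.1, "roll": 60}

```text
time: 1.1
tool_pos: [0.4087, 0.2806, 0.299]
tcp_rot: [2.158, 2.283, -0.001]
wrist_force: [1.3, 0.2, 1.0]
width: 0.202
grip_force: 0.0
```

Call:
step_arm:
  commands:
    - {"fingers": 0.6, "dx": -0.06, "dy": 0.017, "dz": 0, "roll": 2}
    - {"fingers": 0.6, "dx": -0.12, "dy": 0.034, "dz": 0, "roll": 4}
    - {"fingers": 0.6, "dx": -0.18, "dy": 0.051, "dz": 0, "roll": 6}
    - {"fingers": 0.6, "dx": -0.24, "dy": 0.068, "dz": 0, "roll": 6}
    - {"fingers": 0.6, "dx": -0.3, "dy": 0.085, "dz": 0, "roll": 6}
    - {"fingers": 0.6, "dx": -0.36, "dy": 0.102, "dz": 0, "roll": 6}
    - {"fingers": 0.6, "dx": -0.42, "dy": 0.119, "dz": 0.05, "roll": 6}
    - {"fingers": 0.6, "dx": -0.481, "dy": 0.135, "dz": 0.1, "roll": 6}

```text
time: 2.1
tool_pos: [0.5649, -0.1649, 0.2208]
tcp_rot: [2.269, 2.172, 0.001]
wrist_force: [0.3, 1.0, -1.0]
width: 0.2
grip_force: 0.0
```

```bash
python3 - <<'E'
from h import *
s=read_state();print(s['time'],s['tool_pos'],s['tcp_rot'],s['width'],s['q'])
p,d=read_camera("wrist");cv2.imwrite("pics/w1.png",p)
E
```

```text
2.1 [ 0.56491252 -0.16493825  0.22080655] [2.26863498e+00 2.17168636e+00 1.18044334e-03] 0.19955534134068334 [-3.26511550e-01  8.76269244e-02  1.77000143e+00  1.82617998e-04
  1.28267433e+00 -2.82902878e-01]
```

View pics/w1.png

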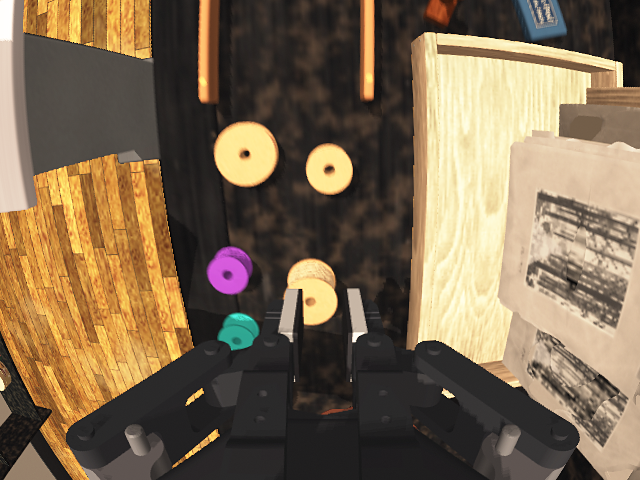

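The wrist view shows small at (329,168), flat at (246,153) and tall at (312,290). The finger gap is centred at column 324, in line with the small spool. Next I lower behind it.

Call:
step_arm:
  commands:
    - {"fingers": 0.6, "dx": 0, "dy": 0, "dz": 0, "roll": 0}
    - {"fingers": 0.6, "dx": 0, "dy": 0, "dz": 0.05, "roll": 0}
    - {"fingers": 0.6, "dx": 0, "dy": 0, "dz": 0.1, "roll": 0}
    - {"fingers": 0.6, "dx": 0, "dy": 0, "dz": 0.13, "roll": 0}
    - {"fingers": 0.6, "dx": 0, "dy": 0, "dz": 0.13, "roll": 0}

```text
time: 2.78
tool_pos: [0.5625, -0.1609, 0.0899]
tcp_rot: [-2.264, -2.172, 0.003]
wrist_force: [-0.6, -0.2, -0.2]
width: 0.2
grip_force: 0.0
```

Call:
step_arm:
  commands:
    - {"fingers": 0.6, "dx": -0.034, "dy": 0.01, "dz": 0, "roll": 0}
    - {"fingers": 0.6, "dx": -0.034, "dy": 0.01, "dz": 0, "roll": 0}
    - {"fingers": 0.6, "dx": -0.034, "dy": 0.01, "dz": 0.03, "roll": 0}
    - {"fingers": 0.6, "dx": -0.034, "dy": 0.01, "dz": 0.06, "roll": 0}
    - {"fingers": 0.6, "dx": -0.034, "dy": 0.01, "dz": 0.081, "roll": 0}
    - {"fingers": 0.6, "dx": -0.034, "dy": 0.01, "dz": 0.081, "roll": 0}

```text
time: 3.52
tool_pos: [0.5724, -0.1961, 0.0106]
tcp_rot: [-2.267, -2.173, 0.001]
wrist_force: [0.2, -0.5, 0.2]
width: 0.199
grip_force: 0.0
```

Call:
step_arm:
  commands:
    - {"fingers": 0.6, "dx": 0.007, "dy": 0, "dz": 0, "roll": 0}
    - {"fingers": 0.6, "dx": 0.014, "dy": 0, "dz": 0, "roll": 0}
    - {"fingers": 0.6, "dx": 0.021, "dy": 0, "dz": 0, "roll": 0}
    - {"fingers": 0.6, "dx": 0.028, "dy": -0.001, "dz": 0, "roll": 0}
    - {"fingers": 0.6, "dx": 0.036, "dy": -0.001, "dz": 0, "roll": 0}
    - {"fingers": 0.6, "dx": 0.044, "dy": -0.001, "dz": 0, "roll": 0}
    - {"fingers": 0.6, "dx": 0.052, "dy": -0.001, "dz": 0, "roll": 0}
    - {"fingers": 0.6, "dx": 0.06, "dy": -0.002, "dz": 0, "roll": 0}

```text
time: 4.53
tool_pos: [0.5735, -0.1367, 0.0105]
tcp_rot: [-2.268, -2.173, 0.0]
wrist_force: [-0.9, -0.1, 0.1]
width: 0.202
grip_force: 0.0
```

```bash
python3 - <<'E'
from h import *
p,d=read_camera("wrist");cv2.imwrite("pics/w2.png",p[:360])
E
```

```text
(no output)
```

View pics/w2.png

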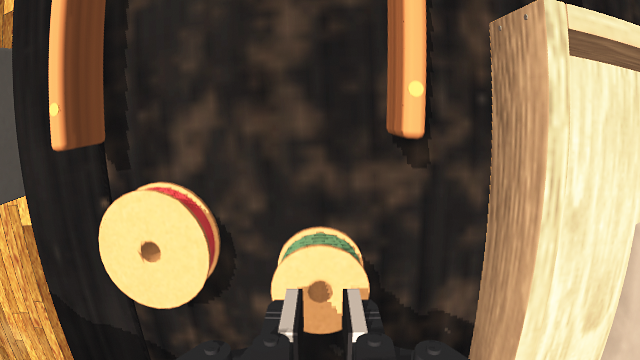

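The small spool sits square in the cradle at (320,290), clear of the wall end at (407,130). I keep pushing.

Call:
step_arm:
  commands:
    - {"fingers": 0.6, "dx": 0.008, "dy": 0, "dz": 0, "roll": 0}
    - {"fingers": 0.6, "dx": 0.016, "dy": 0, "dz": 0, "roll": 0}
    - {"fingers": 0.6, "dx": 0.024, "dy": 0, "dz": 0, "roll": 0}
    - {"fingers": 0.6, "dx": 0.032, "dy": -0.001, "dz": 0, "roll": 0}
    - {"fingers": 0.6, "dx": 0.04, "dy": -0.001, "dz": 0, "roll": 0}
    - {"fingers": 0.6, "dx": 0.048, "dy": -0.001, "dz": 0, "roll": 0}
    - {"fingers": 0.6, "dx": 0.056, "dy": -0.001, "dz": 0, "roll": 0}
    - {"fingers": 0.6, "dx": 0.064, "dy": -0.002, "dz": 0, "roll": 0}

```text
time: 5.58
tool_pos: [0.5743, -0.0728, 0.0105]
tcp_rot: [2.268, 2.173, 0.0]
wrist_force: [-0.1, 0.4, -0.5]
width: 0.204
grip_force: 0.0
```

Call:
step_arm:
  commands:
    - {"fingers": 0.6, "dx": 0.008, "dy": 0, "dz": 0, "roll": 0}
    - {"fingers": 0.6, "dx": 0.016, "dy": 0, "dz": 0, "roll": 0}
    - {"fingers": 0.6, "dx": 0.024, "dy": 0, "dz": 0, "roll": 0}
    - {"fingers": 0.6, "dx": 0.032, "dy": -0.001, "dz": 0, "roll": 0}
    - {"fingers": 0.6, "dx": 0.04, "dy": -0.001, "dz": 0, "roll": 0}
    - {"fingers": 0.6, "dx": 0.048, "dy": -0.001, "dz": 0, "roll": 0}
    - {"fingers": 0.6, "dx": 0.056, "dy": -0.001, "dz": 0, "roll": 0}
    - {"fingers": 0.6, "dx": 0.064, "dy": -0.002, "dz": 0, "roll": 0}

```text
time: 6.58
tool_pos: [0.575, -0.0087, 0.0105]
tcp_rot: [2.269, 2.173, 0.0]
wrist_force: [-0.4, -1.0, -0.6]
width: 0.199
grip_force: 0.0
```

Call:
step_arm:
  commands:
    - {"fingers": 0.6, "dx": 0.008, "dy": 0, "dz": 0, "roll": 0}
    - {"fingers": 0.6, "dx": 0.016, "dy": 0, "dz": 0, "roll": 0}
    - {"fingers": 0.6, "dx": 0.023, "dy": 0, "dz": 0, "roll": 0}
    - {"fingers": 0.6, "dx": 0.027, "dy": 0, "dz": 0, "roll": 0}
    - {"fingers": 0.6, "dx": 0.029, "dy": 0, "dz": 0, "roll": 0}
    - {"fingers": 0.6, "dx": 0.029, "dy": 0, "dz": 0, "roll": 0}

```text
time: 7.32
tool_pos: [0.5762, 0.0197, 0.0105]
tcp_rot: [2.268, 2.173, -0.0]
wrist_force: [0.3, -0.2, -1.0]
width: 0.198
grip_force: 0.0
```

Call:
step_arm:
  commands:
    - {"fingers": 0.6, "dx": -0.02, "dy": 0, "dz": 0, "roll": 0}
    - {"fingers": 0.6, "dx": -0.04, "dy": 0, "dz": 0, "roll": 0}
    - {"fingers": 0.6, "dx": -0.05, "dy": 0, "dz": -0.05, "roll": 0}
    - {"fingers": 0.3, "dx": -0.08, "dy": -0.02, "dz": -0.09, "roll": 0}
    - {"fingers": 0.3, "dx": -0.12, "dy": -0.04, "dz": -0.09, "roll": 0}
    - {"fingers": 0.3, "dx": -0.17, "dy": -0.06, "dz": -0.09, "roll": 0}
    - {"fingers": 0.3, "dx": -0.214, "dy": -0.081, "dz": -0.09, "roll": 0}
    - {"fingers": 0.3, "dx": -0.214, "dy": -0.081, "dz": -0.09, "roll": 0}

```text
time: 8.32
tool_pos: [0.484, -0.1944, 0.1006]
tcp_rot: [2.275, 2.166, -0.001]
wrist_force: [0.5, 0.3, 1.0]
width: 0.349
grip_force: 0.0
```

```bash
python3 - <<'E'
from h import *
s=read_state();print(s['time'],s['tool_pos'],s['tcp_rot'],s['width'])
p,d=read_camera("top")
for (c,r),a,rect in blobs(p):
    print(np.round(c,1),round(r,1),a,"z22",ray("top",*c,.022),"z30",ray("top",*c,.03),"z52",ray("top",*c,.052))
cv2.imwrite("pics/t2.png",cv2.resize(p[210:330,200:440],None,fx=3.3,fy=3.3))
E
```

```text
8.325 [ 0.48404277 -0.19440662  0.10058987] [ 2.27473344e+00  2.16635989e+00 -1.33135508e-03] 0.3492688081732275
[484. 299.] 15.7 200.0 z22 [ 0.4744 -0.4384  0.022 ] z30 [ 0.474  -0.4362  0.03  ] z52 [ 0.473  -0.4302  0.052 ]
[335.  286.5] 20.2 633.5 z22 [ 0.4918 -0.1253  0.022 ] z30 [ 0.4914 -0.1251  0.03  ] z52 [ 0.49   -0.1244  0.052 ]
[341.5 249.1] 11.8 391.5 z22 [ 0.5716 -0.1373  0.022 ] z30 [ 0.5706 -0.137   0.03  ] z52 [ 0.5679 -0.1361  0.052 ]
[265.5 264. ] 57.1 1038.5 z22 [0.5354 0.0232 0.022 ] z30 [0.5346 0.0225 0.03  ] z52 [0.5326 0.0205 0.052 ]
```

View pics/t2.png

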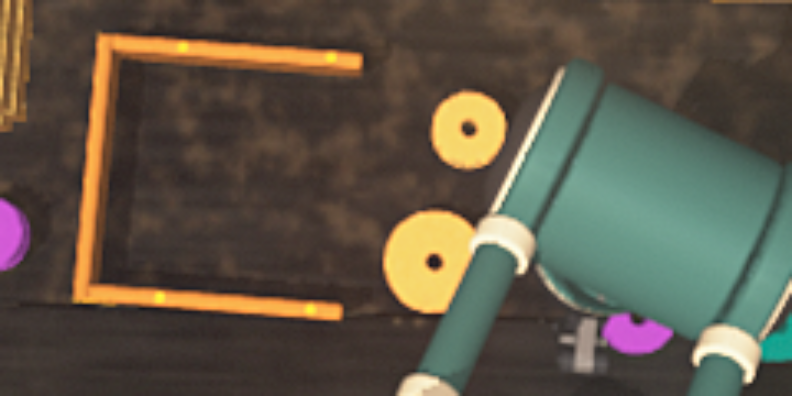

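The top view shows the small spool still at its first place (341.5,249.1), so the fingers never moved it. The reported height and the real one don't agree, so I'll check the depth data before moving again.

```bash
python3 - <<'E'
from h import *
s=read_state();print(s['time'],s['tool_pos'],s['q'])
c=calibration("top");p,d=read_camera("top")
def pt(u,v,dd,c):
    K=c['intrinsics'];T=c['world_to_cam'];x=np.array([(u-K[0,2])/K[0,0]*dd,-(v-K[1,2])/K[1,1]*dd,-dd,1]);return (np.linalg.inv(T)@x)[:3].round(4)
d0=np.load("top0.npy")
for n,u,v in [("counter",290,260),("counter2",370,250),("small",341,255),("flat",325,289),("tall",408,266),("wallfar",255,224),("wallnear",255,301),("front strip",250,315),("purp",393,313),("finger?",376,312)]:
    print(n,"before",pt(u,v,d0[v,u],c),"now",pt(u,v,d[v,u],c),d0[v,u],d[v,u])
w=calibration("wrist");T=w['world_to_cam'];print(np.linalg.inv(T).round(3));print(w)
pw,dw=read_camera("wrist");cv2.imwrite("pics/w3.png",pw)
print("wrist center depth",dw[100:300:40,250:400:30])
E
```

```text
8.375 [ 0.48494825 -0.19292972  0.10058179] [-4.26390101e-01  6.01008273e-02  2.03119552e+00  3.79806860e-05
  1.05017484e+00 -3.78764156e-01]
counter before [ 0.5483 -0.0272 -0.0068] now [ 5.476e-01 -2.750e-02  5.000e-04] 1.313417 1.3060721
counter2 before [ 0.5738 -0.1995  0.0024] now [ 0.5097 -0.1551  0.523 ] 1.3054643 0.78163636
small before [ 0.5574 -0.136   0.0359] now [ 0.5581 -0.1362  0.0299] 1.2709208 1.2769896
flat before [ 0.4857 -0.1043  0.0267] now [ 0.486  -0.1044  0.0219] 1.27083 1.2755682
tall before [ 0.5368 -0.2747  0.049 ] now [ 0.4905 -0.2046  0.5206] 1.2533588 0.7807989
wallfar before [0.6175 0.0468 0.042 ] now [0.6176 0.0469 0.0411] 1.2752463 1.2761781
wallnear before [0.4561 0.0405 0.0391] now [0.4562 0.0407 0.0369] 1.2564201 1.2585896
front strip before [ 0.4274  0.0542 -0.0024] now [4.274e-01 5.390e-02 4.000e-04] 1.2938277 1.2911029
purp before [ 0.4397 -0.2472  0.0285] now [ 0.4397 -0.2476  0.0249] 1.261003 1.2645664
finger? before [ 0.4413 -0.2144  0.0015] now [ 0.4364 -0.1916  0.2367] 1.2884034 1.0549707
[[ 0.999  0.043  0.015  0.489]
 [-0.045  0.949  0.31
[... 210 characters left out ...]
,   0.        ,   1.        ]]), 'world_to_cam': array([[ 9.98964452e-01, -4.54962503e-02, -3.39172879e-04,
        -4.93216556e-01],
       [ 4.31089409e-02,  9.48877203e-01, -3.12687821e-01,
         1.69795765e-01],
       [ 1.45479568e-02,  3.12349397e-01,  9.49855890e-01,
        -2.32132236e-01],
       [ 0.00000000e+00,  0.00000000e+00,  0.00000000e+00,
         1.00000000e+00]])}
wrist center depth [[0.2577094  0.23630314 0.23637228 0.2369624  0.2574711 ]
 [0.26762983 0.24681851 0.24443823 0.24436444 0.2663613 ]
 [0.2765836  0.27689034 0.27623013 0.27523434 0.27689457]
 [0.28515238 0.29094034 0.28594157 0.2861391  0.2871956 ]
 [0.29717606 0.29770735 0.29656157 0.29787815 0.29672015]]
```

View pics/w3.png

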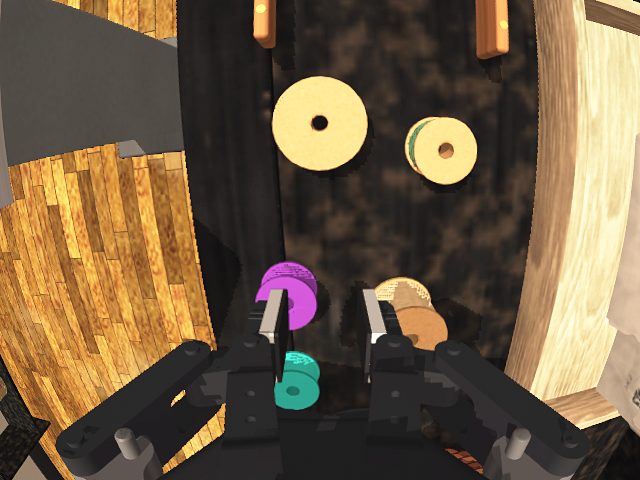

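Everything is still in its original place, with small at (441,150) and flat at (320,123) in the wrist view. I'll measure the true fingertip height from the wrist depth.

```bash
cat >>h.py <<'E'
def wpts(d,w):
    K=w['intrinsics'];v,u=np.mgrid[0:480,0:640];a=(u-K[0,2])/K[0,0];b=(v-K[1,2])/K[1,1]
    r=np.hypot(a,b)+1e-9;t=np.tan(r)/r
    P=np.stack([a*t*d,-b*t*d,-d,np.ones_like(d)],-1)
    return (P@np.linalg.inv(w['world_to_cam']).T)[...,:3]
E
python3 - <<'E'
from h import *
s=read_state();print(s['time'],s['tool_pos'],s['width'])
w=calibration("wrist");p,d=read_camera("wrist");P=wpts(d,w)
for n,u,v in [("flat",320,100),("small",460,150),("counter",340,230),("purple",300,310),("fingL",275,296),("fingR",373,296),("fingL2",272,310),("fingR2",376,310),("fr side",382,305),("fr low",372,340),("fl low",283,340)]:
    print(n,P[v,u].round(4),d[v,u])
m=(d>0)&(d<.2)
Q=P[m];Q=Q[(Q[:,2]>.03)&(abs(Q[:,1]-s['tool_pos'][1])<.04)&(abs(Q[:,0]-s['tool_pos'][0])<.05)]
print(len(Q),np.percentile(Q,[0,1,5,50,99],axis=0).round(4))
E
```

```text
8.475 [ 0.48599564 -0.19111515  0.10056364] 0.3488578584033453
flat [ 0.4879 -0.0991  0.0196] 0.23754118
small [ 0.582  -0.1338  0.0298] 0.23739219
counter [ 0.499  -0.1982 -0.0035] 0.2903942
purple [ 0.4658 -0.251   0.0269] 0.27842018
fingL [ 0.4672 -0.1783  0.1424] 0.14597426
fingR [ 0.5063 -0.1804  0.1418] 0.14664751
fingL2 [ 0.4671 -0.1789  0.1527] 0.1363968
fingR2 [ 0.506  -0.1802  0.1533] 0.13565704
fr side [ 0.51   -0.1848  0.1418] 0.1480131
fr low [ 0.5026 -0.1825  0.1696] 0.120988145
fl low [ 0.4702 -0.192   0.1536] 0.13960962
46952 [[ 0.436  -0.2052  0.1311]
 [ 0.437  -0.2015  0.141 ]
 [ 0.4394 -0.1979  0.1581]
 [ 0.4861 -0.1796  0.2076]
 [ 0.5349 -0.1699  0.2323]]
```

The fingertips are really about 35 mm higher than the reported TCP. I need to know where the gripper body sits relative to the tips before going lower.

```bash
python3 - <<'E'
from h import *
s=read_state();w=calibration("wrist");p,d=read_camera("wrist");P=wpts(d,w);print(s['tool_pos'])
for u in (273,375):
    print(u,[(v,*P[v,u].round(3)) for v in range(284,345,6)])
for u,v in [(250,355),(250,380),(250,400),(400,360),(400,400),(320,420),(320,445),(210,347),(430,347),(100,430),(550,430),(240,325),(410,325)]: print(u,v,P[v,u].round(3))
E
```

```text
[ 0.48623261 -0.1905119   0.1004917 ]
273 [(284, np.float64(0.448), np.float64(-0.226), np.float64(0.03)), (290, np.float64(0.466), np.float64(-0.178), np.float64(0.136)), (296, np.float64(0.466), np.float64(-0.179), np.float64(0.141)), (302, np.float64(0.467), np.float64(-0.178), np.float64(0.147)), (308, np.float64(0.468), np.float64(-0.178), np.float64(0.153)), (314, np.float64(0.469), np.float64(-0.177), np.float64(0.158)), (320, np.float64(0.469), np.float64(-0.178), np.float64(0.16)), (326, np.float64(0.469), np.float64(-0.178), np.float64(0.165)), (332, np.float64(0.47), np.float64(-0.179), np.float64(0.168)), (338, np.float64(0.47), np.float64(-0.18), np.float64(0.169)), (344, np.float64(0.469), np.float64(-0.182), np.float64(0.17))]
375 [(284, np.float64(0.527), np.float64(-0.245), np.float64(-0.002)), (290, np.float64(0.527), np.float64(-0.249), np.float64(0.0)), (296, np.float64(0.507), np.float64(-0.18), np.float64(0.142)), (302, np.float64(0.507), np.float64(-0.179), np.float64(0.147)), (308, np.float64(0.506), np.float64(-0.18), np.float64(0.152)), (314, np.float64(0.505), np.float64(-0.18), np.float64(0.156)), (320, np.float64(0.505), np.float64(-0.18), np.float64(0.16)), (326, np.float64(0.504), np.float64(-0.179), np.float64(0.165)), (332, np.float64(0.504), np.float64(-0.179), np.float64(0.168)), (338, np.float64(0.504), np.float64(-0.182), np.float64(0.168)), (344, np.float64(0.504), np.float64(-0.184), np.float64(0.17))]
250 355 [ 0.464 -0.177  0.183]
250 380 [ 0.468 -0.172  0.2  ]
250 400 [ 0.469 -0.172  0.208]
400 360 [ 0.509 -0.179  0.185]
400 400 [ 0.505 -0.175  0.207]
320 420 [ 0.486 -0.179  0.208]
320 445 [ 0.486 -0.179  0.217]
210 347 [ 0.451 -0.176  0.181]
430 347 [ 0.563 -0.276  0.05 ]
100 430 [ 0.432 -0.175  0.221]
550 430 [ 0.543 -0.18   0.221]
240 325 [ 0.409 -0.282 -0.003]
410 325 [ 0.546 -0.253  0.051]
```

The pads and body match the stated geometry once the tip is taken as reported TCP + 35 mm, so I apply that offset. Next I descend behind the flat spool.

Call:
step_arm:
  commands:
    - {"fingers": 0.3, "dx": 0, "dy": 0, "dz": 0.04, "roll": 0}
    - {"fingers": 0.3, "dx": 0, "dy": 0, "dz": 0.08, "roll": 0}
    - {"fingers": 0.3, "dx": 0, "dy": 0, "dz": 0.105, "roll": 0}
    - {"fingers": 0.3, "dx": 0, "dy": 0, "dz": 0.118, "roll": 0}
    - {"fingers": 0.3, "dx": 0, "dy": 0, "dz": 0.122, "roll": 0}
    - {"fingers": 0.3, "dx": 0, "dy": 0, "dz": 0.125, "roll": 0}
    - {"fingers": 0.3, "dx": 0, "dy": 0, "dz": 0.125, "roll": 0}

```text
time: 9.45
tool_pos: [0.4869, -0.1909, -0.0237]
tcp_rot: [2.267, 2.172, 0.001]
wrist_force: [-0.7, 0.1, -0.6]
width: 0.35
grip_force: 0.0
```

```bash
python3 - <<'E'
from h import *
s=read_state();w=calibration("wrist");p,d=read_camera("wrist");P=wpts(d,w);print(s['time'],s['tool_pos'],s['wrist_force'])
for u in (273,375): print([(v,*P[v,u].round(3).tolist()) for v in range(280,312,4)])
E
```

```text
9.45 [ 0.48693227 -0.1909092  -0.0236608 ] [-0.73427674  0.05333489 -0.64043643]
[(280, 0.465, -0.18, -0.002), (284, 0.464, -0.183, -0.003), (288, 0.464, -0.185, -0.002), (292, 0.467, -0.178, 0.014), (296, 0.467, -0.178, 0.018), (300, 0.468, -0.178, 0.022), (304, 0.468, -0.179, 0.024), (308, 0.468, -0.178, 0.027)]
[(280, 0.511, -0.183, -0.003), (284, 0.511, -0.185, -0.002), (288, 0.511, -0.187, -0.003), (292, 0.511, -0.189, -0.002), (296, 0.508, -0.18, 0.018), (300, 0.508, -0.18, 0.021), (304, 0.507, -0.18, 0.024), (308, 0.507, -0.18, 0.028)]
```

Call:
step_arm:
  commands:
    - {"fingers": 0.3, "dx": 0.008, "dy": 0, "dz": 0.005, "roll": 0}
    - {"fingers": 0.3, "dx": 0.016, "dy": 0, "dz": 0.005, "roll": 0}
    - {"fingers": 0.3, "dx": 0.024, "dy": 0, "dz": 0.005, "roll": 0}
    - {"fingers": 0.3, "dx": 0.031, "dy": 0, "dz": 0.005, "roll": 0}
    - {"fingers": 0.3, "dx": 0.038, "dy": 0, "dz": 0.005, "roll": 0}
    - {"fingers": 0.3, "dx": 0.045, "dy": 0.001, "dz": 0.005, "roll": 0}
    - {"fingers": 0.3, "dx": 0.052, "dy": 0.002, "dz": 0.005, "roll": 0}
    - {"fingers": 0.3, "dx": 0.059, "dy": 0.004, "dz": 0.005, "roll": 0}

```text
time: 10.5
tool_pos: [0.4928, -0.1315, -0.0294]
tcp_rot: [2.269, 2.173, -0.0]
wrist_force: [-1.0, -0.6, 0.4]
width: 0.35
grip_force: 0.3
```

```bash
python3 - <<'E'
from h import *
s=read_state();w=calibration("wrist");p,d=read_camera("wrist");P=wpts(d,w);print(s['time'],s['tool_pos'],s['wrist_force'])
cv2.imwrite("pics/w4.png",p[:380])
m=(P[...,2]>.015)&(P[...,2]<.027)&(P[...,1]>s['tool_pos'][1]+.014)&(abs(P[...,0]-.49)<.045)
Q=P[m];print(len(Q),Q.min(0),Q.max(0),(Q.min(0)+Q.max(0))/2)
E
```

```text
10.5 [ 0.49275569 -0.1314562  -0.0294456 ] [-1.00486896 -0.55370882  0.37090832]
24304 [ 0.45388279 -0.11745336  0.01500203] [ 0.52580364 -0.00568529  0.0269965 ] [ 0.48984322 -0.06156932  0.02099926]
```

View pics/w4.png

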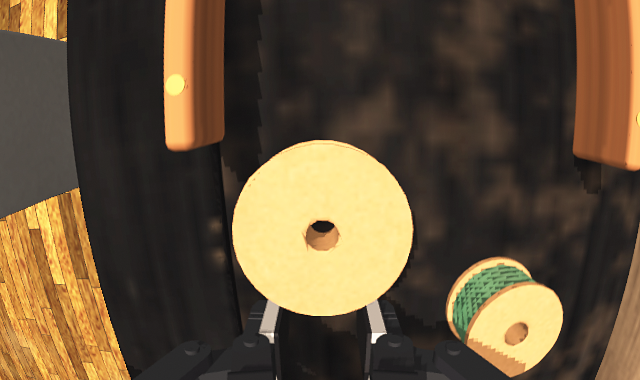

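The flat spool is seated in the cradle, centre (321,235), and has moved toward the opening. Its left edge (232) clears the wall's inner face (225). I continue, easing it slightly right.

Call:
step_arm:
  commands:
    - {"fingers": 0.3, "dx": 0.008, "dy": 0.002, "dz": 0, "roll": 0}
    - {"fingers": 0.3, "dx": 0.016, "dy": 0.004, "dz": 0, "roll": 0}
    - {"fingers": 0.3, "dx": 0.024, "dy": 0.005, "dz": 0, "roll": 0}
    - {"fingers": 0.3, "dx": 0.032, "dy": 0.005, "dz": 0, "roll": 0}
    - {"fingers": 0.3, "dx": 0.04, "dy": 0.005, "dz": 0, "roll": 0}
    - {"fingers": 0.3, "dx": 0.048, "dy": 0.005, "dz": 0, "roll": 0}
    - {"fingers": 0.3, "dx": 0.056, "dy": 0.005, "dz": 0, "roll": 0}
    - {"fingers": 0.3, "dx": 0.064, "dy": 0.005, "dz": 0, "roll": 0}

```text
time: 11.55
tool_pos: [0.5004, -0.0676, -0.0295]
tcp_rot: [2.268, 2.173, 0.0]
wrist_force: [-0.2, -0.2, -0.7]
width: 0.349
grip_force: 0.3
```

Call:
step_arm:
  commands:
    - {"fingers": 0.3, "dx": 0.009, "dy": 0, "dz": 0, "roll": 0}
    - {"fingers": 0.3, "dx": 0.018, "dy": 0, "dz": 0, "roll": 0}
    - {"fingers": 0.3, "dx": 0.027, "dy": 0, "dz": 0, "roll": 0}
    - {"fingers": 0.3, "dx": 0.036, "dy": 0, "dz": 0, "roll": 0}
    - {"fingers": 0.3, "dx": 0.045, "dy": 0, "dz": 0, "roll": 0}
    - {"fingers": 0.3, "dx": 0.054, "dy": 0, "dz": 0, "roll": 0}
    - {"fingers": 0.3, "dx": 0.063, "dy": 0, "dz": 0, "roll": 0}
    - {"fingers": 0.3, "dx": 0.07, "dy": 0, "dz": 0, "roll": 0}

```text
time: 12.55
tool_pos: [0.5034, 0.0024, -0.0295]
tcp_rot: [2.268, 2.173, 0.0]
wrist_force: [0.9, -0.5, 0.7]
width: 0.353
grip_force: 0.3
```

Call:
step_arm:
  commands:
    - {"fingers": 0.3, "dx": 0.004, "dy": 0, "dz": 0, "roll": 0}
    - {"fingers": 0.3, "dx": 0.006, "dy": 0, "dz": 0, "roll": 0}
    - {"fingers": 0.3, "dx": 0.006, "dy": 0, "dz": 0, "roll": 0}
    - {"fingers": 0.3, "dx": -0.005, "dy": 0, "dz": 0, "roll": 0}
    - {"fingers": 0.3, "dx": -0.02, "dy": 0, "dz": 0, "roll": 0}
    - {"fingers": 0.3, "dx": -0.03, "dy": 0, "dz": -0.01, "roll": 0}
    - {"fingers": 0.3, "dx": -0.04, "dy": 0, "dz": -0.05, "roll": 0}
    - {"fingers": 0.3, "dx": -0.05, "dy": 0, "dz": -0.1, "roll": 0}

```text
time: 13.55
tool_pos: [0.4998, -0.0491, 0.071]
tcp_rot: [-2.268, -2.171, 0.003]
wrist_force: [0.6, -1.6, -0.5]
width: 0.352
grip_force: 0.0
```

Call:
step_arm:
  commands:
    - {"fingers": 0.6, "dx": -0.04, "dy": 0.02, "dz": 0, "roll": 0}
    - {"fingers": 0.6, "dx": -0.08, "dy": 0.04, "dz": 0, "roll": 0}
    - {"fingers": 0.6, "dx": -0.12, "dy": 0.06, "dz": 0, "roll": 0}
    - {"fingers": 0.6, "dx": -0.145, "dy": 0.077, "dz": 0, "roll": 0}
    - {"fingers": 0.6, "dx": -0.145, "dy": 0.077, "dz": 0, "roll": 0}
    - {"fingers": 0.6, "dx": -0.145, "dy": 0.077, "dz": 0, "roll": 0}

```text
time: 14.3
tool_pos: [0.5711, -0.1962, 0.0705]
tcp_rot: [-2.269, -2.172, 0.0]
wrist_force: [-0.3, 0.8, 0.6]
width: 0.198
grip_force: 0.0
```

```bash
python3 - <<'E'
from h import *
s=read_state();w=calibration("wrist");p,d=read_camera("wrist");P=wpts(d,w);print(s['time'],s['tool_pos'],s['wrist_force'])
m=(P[...,2]>.026)&(P[...,2]<.034)&(abs(P[...,0]-.571)<.04)&(abs(P[...,1]+.137)<.04)
Q=P[m];print(len(Q),(Q.min(0)+Q.max(0))/2,np.ptp(Q,axis=0))
m=(P[...,2]>.015)&(P[...,2]<.026)&(abs(P[...,0]-.51)<.04)&(abs(P[...,1]-.05)<.05)
Q=P[m];print("flat",len(Q),(Q.min(0)+Q.max(0))/2,np.ptp(Q,axis=0))
for u in (290,355): print([(v,*P[v,u].round(3).tolist()) for v in range(284,304,4)])
E
```

```text
14.3 [ 0.5710832  -0.19624673  0.07050692] [-0.31087749  0.75580856  0.5882503 ]
4593 [ 0.57176651 -0.1354664   0.0284903 ] [0.0454901  0.04560117 0.00496599]Traceback (most recent call last):
  File "<stdin>", line 6, in <module>
    return umr_minimum(a, axis, None, out, keepdims, initial, where)
ValueError: zero-size array to reduction operation minimum which has no identity
```

Call:
step_arm:
  commands:
    - {"fingers": 0.6, "dx": 0.006, "dy": 0, "dz": 0.035, "roll": 0}
    - {"fingers": 0.6, "dx": 0.006, "dy": 0, "dz": 0.065, "roll": 0}
    - {"fingers": 0.6, "dx": 0.006, "dy": 0, "dz": 0.085, "roll": 0}
    - {"fingers": 0.6, "dx": 0.006, "dy": 0, "dz": 0.094, "roll": 0}
    - {"fingers": 0.6, "dx": 0.006, "dy": 0, "dz": 0.096, "roll": 0}
    - {"fingers": 0.6, "dx": 0.012, "dy": 0, "dz": 0.096, "roll": 0}
    - {"fingers": 0.6, "dx": 0.018, "dy": 0, "dz": 0.096, "roll": 0}
    - {"fingers": 0.6, "dx": 0.024, "dy": 0, "dz": 0.096, "roll": 0}

```text
time: 15.35
tool_pos: [0.5736, -0.172, -0.0247]
tcp_rot: [2.268, 2.173, 0.001]
wrist_force: [-0.1, -0.1, 0.2]
width: 0.202
grip_force: 0.0
```

Call:
step_arm:
  commands:
    - {"fingers": 0.6, "dx": 0.007, "dy": 0, "dz": 0, "roll": 0}
    - {"fingers": 0.6, "dx": 0.014, "dy": 0, "dz": 0, "roll": 0}
    - {"fingers": 0.6, "dx": 0.021, "dy": 0, "dz": 0, "roll": 0}
    - {"fingers": 0.6, "dx": 0.028, "dy": -0.001, "dz": 0, "roll": 0}
    - {"fingers": 0.6, "dx": 0.036, "dy": -0.001, "dz": 0, "roll": 0}
    - {"fingers": 0.6, "dx": 0.044, "dy": -0.001, "dz": 0, "roll": 0}
    - {"fingers": 0.6, "dx": 0.052, "dy": -0.001, "dz": 0, "roll": 0}
    - {"fingers": 0.6, "dx": 0.06, "dy": -0.002, "dz": 0, "roll": 0}

```text
time: 16.35
tool_pos: [0.5736, -0.1117, -0.0255]
tcp_rot: [-2.269, -2.173, -0.0]
wrist_force: [-0.1, -0.6, 0.6]
width: 0.198
grip_force: 0.4
```

```bash
python3 - <<'E'
from h import *
s=read_state();w=calibration("wrist");p,d=read_camera("wrist");P=wpts(d,w);print(s['time'],s['tool_pos'],s['wrist_force'])
cv2.imwrite("pics/w5.png",p[:380])
E
```

```text
16.35 [ 0.57357729 -0.11172339 -0.02550888] [-0.11774034 -0.59940445  0.56893963]
```

View pics/w5.png

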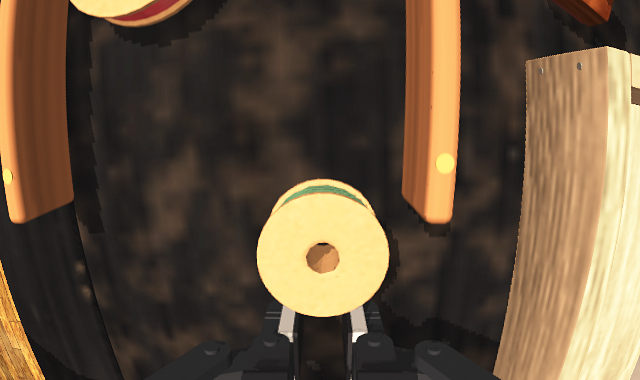

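The small spool is now really being pushed, centred at (323,257), and clears the wall end at (405,195). I continue into the pen.

Call:
step_arm:
  commands:
    - {"fingers": 0.6, "dx": 0.008, "dy": 0, "dz": 0, "roll": 0}
    - {"fingers": 0.6, "dx": 0.016, "dy": -0.001, "dz": 0, "roll": 0}
    - {"fingers": 0.6, "dx": 0.024, "dy": -0.001, "dz": 0, "roll": 0}
    - {"fingers": 0.6, "dx": 0.032, "dy": -0.002, "dz": 0, "roll": 0}
    - {"fingers": 0.6, "dx": 0.04, "dy": -0.002, "dz": 0, "roll": 0}
    - {"fingers": 0.6, "dx": 0.048, "dy": -0.003, "dz": 0, "roll": 0}
    - {"fingers": 0.6, "dx": 0.056, "dy": -0.003, "dz": 0, "roll": 0}
    - {"fingers": 0.6, "dx": 0.064, "dy": -0.003, "dz": 0, "roll": 0}

```text
time: 17.4
tool_pos: [0.5733, -0.0477, -0.0255]
tcp_rot: [-2.269, -2.173, 0.0]
wrist_force: [-0.0, -0.4, 0.6]
width: 0.198
grip_force: 0.1
```

Call:
step_arm:
  commands:
    - {"fingers": 0.6, "dx": 0.008, "dy": 0, "dz": 0, "roll": 0}
    - {"fingers": 0.6, "dx": 0.016, "dy": 0, "dz": 0, "roll": 0}
    - {"fingers": 0.6, "dx": 0.024, "dy": 0, "dz": 0, "roll": 0}
    - {"fingers": 0.6, "dx": 0.032, "dy": 0, "dz": 0, "roll": 0}
    - {"fingers": 0.6, "dx": 0.04, "dy": 0, "dz": 0, "roll": 0}
    - {"fingers": 0.6, "dx": 0.048, "dy": 0, "dz": 0, "roll": 0}
    - {"fingers": 0.6, "dx": 0.056, "dy": 0, "dz": 0, "roll": 0}
    - {"fingers": 0.6, "dx": 0.063, "dy": 0, "dz": 0, "roll": 0}

```text
time: 18.4
tool_pos: [0.576, 0.0153, -0.0255]
tcp_rot: [-2.268, -2.173, 0.0]
wrist_force: [0.2, -0.1, -0.3]
width: 0.206
grip_force: 0.1
```

Call:
step_arm:
  commands:
    - {"fingers": 0.6, "dx": 0.003, "dy": 0, "dz": 0, "roll": 0}
    - {"fingers": 0.6, "dx": 0.004, "dy": 0, "dz": 0, "roll": 0}
    - {"fingers": 0.6, "dx": 0.004, "dy": 0, "dz": 0, "roll": 0}
    - {"fingers": 0.6, "dx": -0.005, "dy": 0, "dz": 0, "roll": 0}
    - {"fingers": 0.6, "dx": -0.02, "dy": 0, "dz": 0, "roll": 0}
    - {"fingers": 0.6, "dx": -0.03, "dy": 0, "dz": -0.01, "roll": 0}
    - {"fingers": 0.6, "dx": -0.04, "dy": 0, "dz": -0.05, "roll": 0}
    - {"fingers": 0.6, "dx": -0.05, "dy": 0, "dz": -0.1, "roll": 0}

```text
time: 19.4
tool_pos: [0.5725, -0.0364, 0.0749]
tcp_rot: [-2.268, -2.171, 0.003]
wrist_force: [0.4, -0.0, 0.6]
width: 0.195
grip_force: 0.0
```

Call:
step_arm:
  commands:
    - {"fingers": 0.6, "dx": -0.05, "dy": 0, "dz": 0, "roll": 0}
    - {"fingers": 0.3, "dx": -0.1, "dy": -0.003, "dz": 0, "roll": 0}
    - {"fingers": 0.3, "dx": -0.15, "dy": -0.006, "dz": 0, "roll": 0}
    - {"fingers": 0.3, "dx": -0.2, "dy": -0.009, "dz": 0, "roll": 0}
    - {"fingers": 0.3, "dx": -0.25, "dy": -0.012, "dz": 0, "roll": 0}
    - {"fingers": 0.3, "dx": -0.3, "dy": -0.014, "dz": 0, "roll": 0}
    - {"fingers": 0.3, "dx": -0.312, "dy": -0.014, "dz": 0, "roll": 0}
    - {"fingers": 0.3, "dx": -0.312, "dy": -0.014, "dz": 0, "roll": 0}

```text
time: 20.4
tool_pos: [0.5461, -0.3473, 0.0749]
tcp_rot: [2.271, 2.171, 0.001]
wrist_force: [-0.4, -0.3, 0.7]
width: 0.352
grip_force: 0.0
```

```bash
python3 - <<'E'
from h import *
s=read_state();w=calibration("wrist");p,d=read_camera("wrist");P=wpts(d,w);print(s['time'],s['tool_pos'],s['tcp_rot'],s['width'])
m=(P[...,2]>.046)&(P[...,2]<.057)&(abs(P[...,0]-.546)<.045)&(abs(P[...,1]+.27)<.045)
Q=P[m];print(len(Q),(Q.min(0)+Q.max(0))/2,np.ptp(Q,axis=0))
p,d=read_camera("top");cv2.imwrite("pics/t3.png",cv2.resize(p[210:330,200:440],None,fx=3.3,fy=3.3))
for (c,r),a,rect in blobs(p):
    print(np.round(c,1),round(r,1),a,"z22",ray("top",*c,.022),"z30",ray("top",*c,.03))
E
```

```text
20.4 [ 0.54606052 -0.34730812  0.07486077] [2.27105068e+00 2.17064845e+00 7.05522993e-04] 0.35195852244322184
8393 [ 0.54661426 -0.26938343  0.05012312] [0.05626677 0.05582646 0.00675129]
[484.3 298.4] 15.7 586.0 z22 [ 0.4756 -0.439   0.022 ] z30 [ 0.4752 -0.4368  0.03  ]
[254.3 278.1] 15.9 730.0 z22 [0.5047 0.0457 0.022 ] z30 [0.5042 0.0449 0.03  ]
[404.8 261.9] 15.7 664.5 z22 [ 0.5481 -0.2718  0.022 ] z30 [ 0.5473 -0.2706  0.03  ]
[253.4 244.7] 12.2 406.5 z22 [0.576  0.0505 0.022 ] z30 [0.575  0.0496 0.03  ]
[265.5 264. ] 57.1 1057.0 z22 [0.5354 0.0232 0.022 ] z30 [0.5346 0.0225 0.03  ]
```

View pics/t3.png

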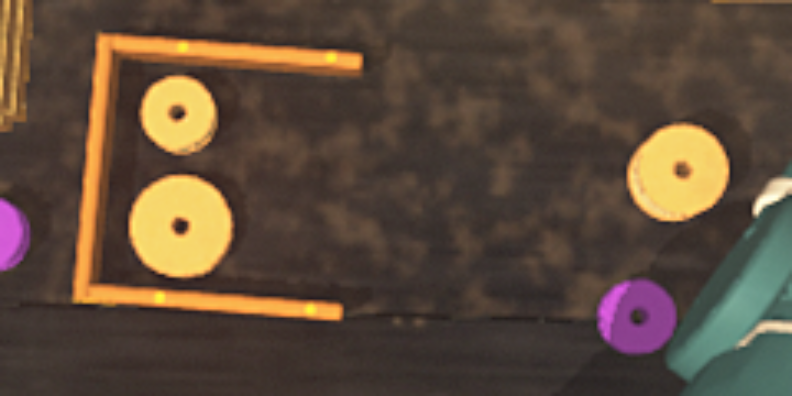

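Both spools stand inside the pen: small at crop (178,114), flat at (180,226). Tall is at (0.547, -0.269), measured 56 mm across as it should be. I lower behind it and push.

Call:
step_arm:
  commands:
    - {"fingers": 0.3, "dx": 0, "dy": 0, "dz": 0.04, "roll": 0}
    - {"fingers": 0.3, "dx": 0, "dy": 0, "dz": 0.075, "roll": 0}
    - {"fingers": 0.3, "dx": 0, "dy": 0, "dz": 0.095, "roll": 0}
    - {"fingers": 0.3, "dx": 0, "dy": 0, "dz": 0.103, "roll": 0}
    - {"fingers": 0.3, "dx": 0.008, "dy": 0, "dz": 0.103, "roll": 0}
    - {"fingers": 0.3, "dx": 0.016, "dy": 0, "dz": 0.103, "roll": 0}
    - {"fingers": 0.3, "dx": 0.024, "dy": 0, "dz": 0.103, "roll": 0}
    - {"fingers": 0.3, "dx": 0.03, "dy": 0, "dz": 0.103, "roll": 0}

```text
time: 21.5
tool_pos: [0.5483, -0.3159, -0.0277]
tcp_rot: [2.267, 2.173, 0.001]
wrist_force: [0.7, -0.4, 0.5]
width: 0.346
grip_force: 0.0
```

Call:
step_arm:
  commands:
    - {"fingers": 0.3, "dx": 0.005, "dy": 0, "dz": 0, "roll": 0}
    - {"fingers": 0.3, "dx": 0.01, "dy": 0, "dz": 0, "roll": 0}
    - {"fingers": 0.3, "dx": 0.015, "dy": 0, "dz": 0, "roll": 0}
    - {"fingers": 0.3, "dx": 0.02, "dy": -0.001, "dz": 0, "roll": 0}
    - {"fingers": 0.3, "dx": 0.025, "dy": -0.001, "dz": 0, "roll": 0}
    - {"fingers": 0.3, "dx": 0.031, "dy": -0.001, "dz": 0, "roll": 0}
    - {"fingers": 0.3, "dx": 0.037, "dy": -0.002, "dz": 0, "roll": 0}
    - {"fingers": 0.3, "dx": 0.043, "dy": -0.002, "dz": 0, "roll": 0}

```text
time: 22.5
tool_pos: [0.5475, -0.2729, -0.0285]
tcp_rot: [-2.269, -2.173, 0.0]
wrist_force: [-0.6, -0.5, -0.3]
width: 0.35
grip_force: 0.1
```

```bash
python3 - <<'E'
from h import *
s=read_state();w=calibration("wrist");p,d=read_camera("wrist");P=wpts(d,w);print(s['time'],s['tool_pos'],s['wrist_force'])
m=(P[...,2]>.046)&(P[...,2]<.057)&(abs(P[...,0]-.546)<.045)&(P[...,1]>s['tool_pos'][1]+.013)&(P[...,1]<-.17)
Q=P[m];print(len(Q),(Q.min(0)+Q.max(0))/2,np.ptp(Q,axis=0),np.percentile(Q[:,2],[5,50,95]))
E
```

```text
22.5 [ 0.54753554 -0.27290133 -0.02849939] [-0.56324199 -0.54615458 -0.34458919]
27077 [ 0.54536569 -0.23467709  0.05149873] [0.08873037 0.05044715 0.01098718] [0.04953661 0.05067756 0.0518309 ]
```

Call:
step_arm:
  commands:
    - {"fingers": 0.3, "dx": 0.007, "dy": 0, "dz": 0, "roll": 0}
    - {"fingers": 0.3, "dx": 0.014, "dy": -0.001, "dz": 0, "roll": 0}
    - {"fingers": 0.3, "dx": 0.021, "dy": -0.001, "dz": 0, "roll": 0}
    - {"fingers": 0.3, "dx": 0.028, "dy": -0.002, "dz": 0, "roll": 0}
    - {"fingers": 0.3, "dx": 0.035, "dy": -0.002, "dz": 0, "roll": 0}
    - {"fingers": 0.3, "dx": 0.042, "dy": -0.003, "dz": 0, "roll": 0}
    - {"fingers": 0.3, "dx": 0.049, "dy": -0.003, "dz": 0, "roll": 0}
    - {"fingers": 0.3, "dx": 0.056, "dy": -0.004, "dz": 0, "roll": 0}

```text
time: 23.55
tool_pos: [0.5461, -0.2167, -0.0285]
tcp_rot: [2.269, 2.173, 0.0]
wrist_force: [0.8, -1.2, 0.5]
width: 0.349
grip_force: 0.0
```

Call:
step_arm:
  commands:
    - {"fingers": 0.3, "dx": 0.007, "dy": 0, "dz": 0, "roll": 0}
    - {"fingers": 0.3, "dx": 0.014, "dy": -0.001, "dz": 0, "roll": 0}
    - {"fingers": 0.3, "dx": 0.021, "dy": -0.001, "dz": 0, "roll": 0}
    - {"fingers": 0.3, "dx": 0.028, "dy": -0.002, "dz": 0, "roll": 0}
    - {"fingers": 0.3, "dx": 0.035, "dy": -0.002, "dz": 0, "roll": 0}
    - {"fingers": 0.3, "dx": 0.042, "dy": -0.003, "dz": 0, "roll": 0}
    - {"fingers": 0.3, "dx": 0.049, "dy": -0.003, "dz": 0, "roll": 0}
    - {"fingers": 0.3, "dx": 0.056, "dy": -0.004, "dz": 0, "roll": 0}

```text
time: 24.55
tool_pos: [0.5445, -0.1606, -0.0285]
tcp_rot: [2.269, 2.173, 0.0]
wrist_force: [-1.0, -0.1, 0.1]
width: 0.349
grip_force: 0.0
```

Call:
step_arm:
  commands:
    - {"fingers": 0.3, "dx": 0.007, "dy": 0, "dz": 0, "roll": 0}
    - {"fingers": 0.3, "dx": 0.014, "dy": -0.001, "dz": 0, "roll": 0}
    - {"fingers": 0.3, "dx": 0.021, "dy": -0.001, "dz": 0, "roll": 0}
    - {"fingers": 0.3, "dx": 0.028, "dy": -0.002, "dz": 0, "roll": 0}
    - {"fingers": 0.3, "dx": 0.035, "dy": -0.002, "dz": 0, "roll": 0}
    - {"fingers": 0.3, "dx": 0.042, "dy": -0.003, "dz": 0, "roll": 0}
    - {"fingers": 0.3, "dx": 0.049, "dy": -0.003, "dz": 0, "roll": 0}
    - {"fingers": 0.3, "dx": 0.056, "dy": -0.004, "dz": 0, "roll": 0}

```text
time: 25.55
tool_pos: [0.5429, -0.1045, -0.0285]
tcp_rot: [2.269, 2.173, 0.0]
wrist_force: [0.2, -1.4, 0.1]
width: 0.349
grip_force: 0.0
```

Another 50 mm to go; then back off, lift and move clear.

Call:
step_arm:
  commands:
    - {"fingers": 0.3, "dx": 0.007, "dy": 0, "dz": 0, "roll": 0}
    - {"fingers": 0.3, "dx": 0.014, "dy": 0, "dz": 0, "roll": 0}
    - {"fingers": 0.3, "dx": 0.021, "dy": 0, "dz": 0, "roll": 0}
    - {"fingers": 0.3, "dx": 0.028, "dy": 0, "dz": 0, "roll": 0}
    - {"fingers": 0.3, "dx": 0.035, "dy": 0, "dz": 0, "roll": 0}
    - {"fingers": 0.3, "dx": 0.042, "dy": 0, "dz": 0, "roll": 0}
    - {"fingers": 0.3, "dx": 0.047, "dy": 0, "dz": 0, "roll": 0}
    - {"fingers": 0.3, "dx": 0.05, "dy": 0, "dz": 0, "roll": 0}

```text
time: 26.55
tool_pos: [0.545, -0.0547, -0.0285]
tcp_rot: [2.268, 2.174, -0.0]
wrist_force: [0.2, -0.2, -0.7]
width: 0.347
grip_force: 0.1
```

Call:
step_arm:
  commands:
    - {"fingers": 0.3, "dx": 0, "dy": 0, "dz": 0, "roll": 0}
    - {"fingers": 0.3, "dx": -0.005, "dy": 0, "dz": 0, "roll": 0}
    - {"fingers": 0.3, "dx": -0.02, "dy": 0, "dz": 0, "roll": 0}
    - {"fingers": 0.3, "dx": -0.035, "dy": 0, "dz": 0, "roll": 0}
    - {"fingers": 0.3, "dx": -0.045, "dy": 0, "dz": -0.03, "roll": 0}
    - {"fingers": 0.3, "dx": -0.06, "dy": 0, "dz": -0.08, "roll": 0}
    - {"fingers": 0.3, "dx": -0.1, "dy": 0, "dz": -0.12, "roll": 0}
    - {"fingers": 0.3, "dx": -0.15, "dy": 0, "dz": -0.15, "roll": 0}

```text
time: 27.55
tool_pos: [0.539, -0.2069, 0.124]
tcp_rot: [2.266, 2.172, 0.002]
wrist_force: [0.7, -0.6, 0.2]
width: 0.347
grip_force: 0.0
```

Call:
step_arm:
  commands:
    - {"fingers": 0.3, "dx": -0.05, "dy": 0, "dz": 0, "roll": 0}
    - {"fingers": 0.3, "dx": -0.1, "dy": 0, "dz": 0, "roll": 0}
    - {"fingers": 0.3, "dx": -0.1, "dy": 0, "dz": 0, "roll": 0}
    - {"fingers": 0.3, "dx": -0.1, "dy": 0, "dz": 0, "roll": 0}

```text
time: 28.05
tool_pos: [0.5334, -0.3053, 0.1211]
tcp_rot: [-2.27, -2.17, -0.0]
wrist_force: [0.1, 0.4, 0.0]
width: 0.354
grip_force: 0.0
```

```bash
python3 - <<'E'
from h import *
s=read_state();print(s['time'],s['tool_pos'],s['wrist_force'])
p,d=read_camera("top");cv2.imwrite("pics/t4.png",cv2.resize(p[160:330,140:500],None,fx=2.2,fy=2.2))
for (c,r),a,rect in blobs(p):
    print(np.round(c,1),round(r,1),a,"z22",ray("top",*c,.022),"z30",ray("top",*c,.03),"z52",ray("top",*c,.052))
E
```

```text
28.05 [ 0.53344375 -0.30534197  0.12108872] [0.14737158 0.41611021 0.0479817 ]
[481.  331.5] 11.0 127.5 z22 [ 0.4067 -0.4315  0.022 ] z30 [ 0.4068 -0.4293  0.03  ] z52 [ 0.4069 -0.4234  0.052 ]
[486.6 292.9] 21.8 447.0 z22 [ 0.4873 -0.4438  0.022 ] z30 [ 0.4868 -0.4416  0.03  ] z52 [ 0.4856 -0.4355  0.052 ]
[254.3 278.1] 15.9 731.0 z22 [0.5047 0.0457 0.022 ] z30 [0.5042 0.0449 0.03  ] z52 [0.5026 0.0426 0.052 ]
[286. 259.] 14.9 615.0 z22 [ 0.5473 -0.02    0.022 ] z30 [ 0.5464 -0.0204  0.03  ] z52 [ 0.5441 -0.0216  0.052 ]
[253.4 244.7] 12.2 407.5 z22 [0.576  0.0505 0.022 ] z30 [0.575  0.0496 0.03  ] z52 [0.5722 0.0472 0.052 ]
[265.5 264. ] 57.1 1070.0 z22 [0.5354 0.0232 0.022 ] z30 [0.5346 0.0225 0.03  ] z52 [0.5326 0.0205 0.052 ]
```

View pics/t4.png

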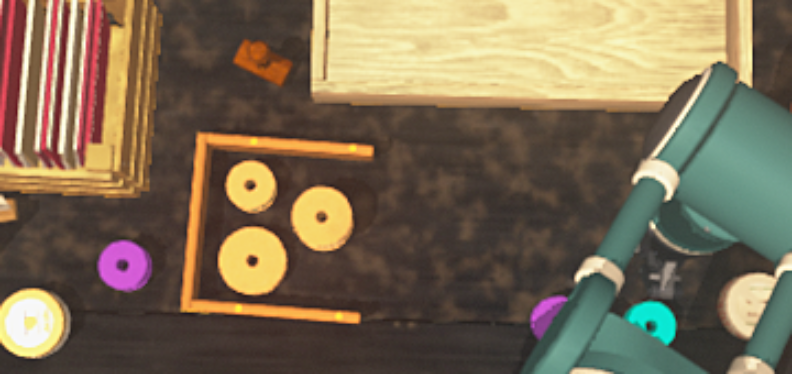

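All three spools stand upright inside the pen: small (251,186), flat (252,261) and tall (322,218). Tall is about 15 mm inside the opening line, and the stamp, pots and decoys haven't moved. The arm is clear, so I hand the job in.

```bash
python3 -c "
from workcell import *
print(finish_job())"
```

```text
the job is handed in; nothing more can be done
None
```

The job is handed in at about 28 s on the robot's clock: all three spools stand upright inside the pen (tall, the nearest to the opening, is about 15 mm in), and the stamp and both pots look unmoved; the first pass over the small spool missed because the fingertips sat about 35 mm higher than reported, so I corrected the height and pushed it again.

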